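# Bed a stopcock plug in its barrel and shut it

### The job

Fit the largest of the racked stopcock plugs into the open glass barrel of the clamped vacuum-line section: let it down gently with its handle in line with the side arms, let it find its own centre, and press it home with about a kilogram's push (10 N). Then ease off to about half that push, just enough to keep it wedged, and turn it a quarter turn either way until the handle stands square across the side arms; let go, leaving it upright and wedged tight. A taper turned under load splits glass, so never turn it with more than 12 N on it, do not knock the line with the hand, and leave everything else on the bench where it is.

Things in the scene. Friction and masses are not known exactly. Their poses are not given: they have to be found in the camera images.
- plug: Plug to fit, largest of three white PTFE stopcock plugs hanging upright in the rack; 70 to 140 g. Origin: centre of its lower end, z up its axis, x along the handle bar. Tapered body 56 mm long, 20 mm diameter below, 31.2 mm at the top (1 in 5), foot slightly rounded; then a collar 41 mm diameter, z = 56 to 60 mm, which rests on the rack's top with 1 mm of play sideways; a stem to z = 70 mm.
- plug_grip (a point): Middle of that plug's T-handle, 80 mm above its origin, axes as the plug's. Bar 54 mm long (x), 13 mm thick (y, flat sides to grip), 20 mm high; 10 mm of stem (18 mm diameter) below it, then the collar. A half turn is the same. The taper wedges: a 10 N push squeezes the glass with 30 to 40 N, with 110 N while it turns (0.4 to 0.5 N m then), sinks it under 1 mm, and it stays wedged when let go.
- line_middle (a point): Midway between the two clamps of the vacuum-line section, fixed to its base, 116 mm above the table; z up, y along the side arms, x square across them. The upright glass barrel is near it, but the clamps and the glass were set by hand and not measured: its axis lies anywhere up to 14 mm to either side along y (none in x), its rim up to 10 mm above or below this point. Find it by eye or by feel.
- stopcock: That section, origin on the table under line_middle: a glass barrel with two side arms, tight in two clamps. Barrel: rim 40 mm outside; inside a 1 in 5 taper to match the plug, 30 mm diameter at the rim, 20.8 mm at the open lower end 46 mm below. Home, the plug's origin is 50 mm below the rim, its collar 6 mm above it. Base 100 by 250 mm, clamps at y = 88 and -88 mm, hardly higher than the rim.
- rack: Wooden plug rack, fixed, 70 mm (x) by 256 mm (y) by 75 mm high, origin centre of the underside. Three equal holes of 33.5 mm diameter in a row, at y = -80, 0 and 80 mm. Which plug hangs in which hole varies.
- plug_medium: A smaller plug in the rack, not wanted: handle bar 42 mm long, taper 46 mm long. Origin centre of its small lower end.
- plug_small: The smallest plug in the rack, not wanted: handle bar 32 mm long, taper 36 mm long. Origin centre of its small lower end.
- flask: Small conical glass flask, 72 mm diameter, 92 mm high, standing near the rack; origin centre of its base.
- nut: Black plastic stopcock nut, a ring 34 mm across and 12 mm high, lying in front of the clamped line; origin centre of its underside.
- mug: White mug, 82 mm diameter, 92 mm high, at the back between rack and line; origin centre of its base.
- paddle: Small paddle lying between rack and line, pointing away from the robot: wooden handle and steel blade, 230 mm long, 22 mm wide; origin at its middle, underneath.
- grease_jar: Small glass jar with a black lid, 56 mm diameter, 70 mm high, behind the clamped line; origin centre of its base.
- vial_box: Open cardboard divider box, 85 by 120 by 32 mm, at the right; origin centre of its underside.
- cork_ring: Cork ring, 80 mm diameter, 24 mm high, at the left; origin centre of its underside.
Things that resemble listed ones, but are neither listed nor needed, are in the scene too. Leave any pink look-alike of the plug alone.

How it is judged:
By the outcome, as a careful person would: the job done as asked, in the order asked, and still so for the second after the job is handed in, with the robot touching nothing.
It also fails if it takes over 67 s, if anything falls off the work surface, if the arm or the gripper's body presses on something with over 40 N, if the wrist force passes 120 N, or if a joint passes its speed limit or range.

### The arm

A 6-joint arm with a two-finger parallel gripper is mounted at the origin on the work surface. World frame = base frame: x ahead of the robot, y to its left, z up, the work surface at z = 0. Lengths are in m, angles in rad, forces in N, time in s.
With the tool pointing down it reaches from about 0.425 to 0.925 m from the base axis. Payload 12.5 kg.
Tool frame: the origin (TCP) lies at the very end of the fingers, on their centre line; the grasp point (between the pads) lies 19 mm behind it (manip.grasp_offset is the distance from the TCP to the grasp point, in m); z points along the fingers, y is the line along which they close (so a half turn about z gives the same grasp; the last joint's range is limited). The gripper opens to 85 mm and grips with 20 to 120 N. Pads are 22 mm wide; open, the fingers measure 114 mm over their backs; the gripper's body (76 mm by 85 mm) begins 54 mm behind the grasp point. The pads swing forward as they close: fully open they stand 13 mm farther back than shut.
Start: joints at [1.145, 0.491, 1.559, -0, 1.092, -0.106], TCP at [0.196, 0.593, 0.231] pointing down, gripper open.
Joint ranges: [-3.1, 3.1], [-0.84, 2.19], [0.05, 2.79], [-1.13, 4.28], [0.06, 2.93], [-2.69, 2.69]. Speed limits (rad/s): [2.22, 2.22, 2.79, 3.14, 3.14, 3.14].

### API

Orientations are given as a rotation vector (axis times angle).
In Python, from cell import manip, optics, finish_job gives the robot as it stands.
- The arm moves only by the tool servo_tool, never from a script. Its argument "series" is a list of rows, each an object of numbers: "jaw": the opening in per cent of the stroke, from 0 (shut) to 100 (fully open); "tx", "ty", "tz": the shift along the tool's x, y, z in mm; "roll": the turn about the tool's z in degrees. A call has 1 to 8 rows; each row shifts and turns the commanded pose from where the row before left it, along the tool's axes as they then stand; what a row does not reach is not made up. A row lasts 1/8 s, in which the tool goes at most 62.5 mm and 10.7 degrees, less where a joint would pass 70% of its speed; a pose out of reach is approached as far as the arm can. A call with a gripper value outside its range is refused whole. The fingers move at their own pace and stop on an object; "force" is the grip in N (left out, the last holds). Time passes only in rows, so rows that do not move let the fingers close. It gives the time, the measured TCP pose, the force, the opening and the grip force at its end, in the units of the state.
- manip.get_obs(): the state, without advancing time (a new reading comes with each control period).
- optics.read_camera(name): name is "scene" or "top" or "wrist"; returns the picture (420x560x3 uint8, red, green, blue); there is no depth.
- optics.calibration(name): a dict with "intrinsics" (3x3 intrinsics, pixels), "R" (3x3) and "t" (3): a world point X has camera coordinates R X + t; the wrist camera has in their place "mount" (4x4, takes a point from camera to tool coordinates, whose origin is the TCP and whose axes are the flange's). Camera axes: x right, y down, z forward; pixel columns grow to the right and rows downward; lengths in m; the calibration is good to about 2 mm. A picture is of the moment at which its call begins: read the wrist's pose just before it. calibration takes no time and is no camera call.
- finish_job(): hands the job in; it is judged then, once.
The state is a dict: "clock": time; "joint_pos": joint angles; "joint_velocities": joint speeds; "tau": joint torques, N m; "position": TCP position; "eef_rot": TCP orientation; "contact_force": force on the tool from outside, world axes, zero at the start; "moment": the same for the moment, N m; "opening": finger opening in m; "gripper_force": force on a finger pad.
Only numpy, scipy, OpenCV 4.12 (cv2) and the standard library are available. Lean on these libraries where they do the work, as an engineer would, in place of code of your own. Each camera call takes 0.05 s, during which the arm holds its last target. There are 200 camera calls.

## Working session

There is one attempt and no reset: what is moved stays moved. The work goes in short steps, Python scripts to look and compute and a tool call to move; the robot and the scene stay as the last step left them, time stands still between calls to the robot, and variables do not carry over. Pictures are saved under pics/ and viewed, at most 10 in all, crops included, and the job is handed in when it is done.

Besides the shell and the picture viewer there is one more tool, called as name(argument=value, ...), one argument or row to a line, values as JSON. servo_tool: Moves the arm, as the interface text tells. Its arguments: {"type":"object","properties":{"series":{"type":"array"},"force":{"type":"number"}},"required":["series"]}

```bash
mkdir -p pics
cat > h.py <<'E'
import numpy as np,cv2
from scipy.spatial.transform import Rotation as Ro
from cell import manip,optics
def snap(n,f):
    im=optics.read_camera(n); cv2.imwrite('pics/'+f,im[:,:,::-1]); return im
def ray(n,uv,ob=None):
    c=optics.calibration(n);K=np.array(c['intrinsics']);d=np.linalg.inv(K)@[uv[0],uv[1],1]
    if 'mount' in c:
        M=np.array(c['mount']);ob=ob or manip.get_obs();R=Ro.from_rotvec(ob['eef_rot']).as_matrix()
        return R@M[:3,3]+ob['position'],R@M[:3,:3]@d
    R=np.array(c['R']);return -R.T@np.array(c['t']),R.T@d
def onz(n,uv,z,ob=None):
    o,d=ray(n,uv,ob);return o+d*(z-o[2])/d[2]
def proj(n,X):
    c=optics.calibration(n);q=np.array(c['intrinsics'])@(np.array(c['R'])@np.array(X)+c['t']);return q[:2]/q[2]
E
python3 - <<'E'
from h import *
a=snap('scene','s0.png');b=snap('top','t0.png')
o=manip.get_obs();print(o);print(manip.grasp_offset)
for n in('scene','top'):print(n,ray(n,(280,210)))
print(optics.calibration('wrist'))
E
```

```text
{'clock': 0.1, 'joint_pos': array([ 1.14539182e+00,  4.91486876e-01,  1.55938606e+00,  2.99544225e-05,
        1.09168129e+00, -1.05595531e-01]), 'joint_velocities': array([-1.49689734e-03, -5.40975701e-04, -1.60129489e-03, -2.61904854e-04,
        4.15409146e-05, -1.70254473e-03]), 'tau': array([ 2.11245264e-03, -6.19444513e+01, -2.62025964e+01, -1.40232023e-04,
        2.91285563e-03,  2.97688325e-05]), 'position': array([0.19638036, 0.59314391, 0.23079472]), 'eef_rot': array([-5.00193800e-01, -3.10123558e+00,  1.44642021e-03]), 'contact_force': array([-0.14811779, -0.10576411,  0.21845336]), 'moment': array([-0.00723829,  0.03212279, -0.00754298]), 'gripper_force': 0.0, 'opening': 0.08530043160839652}
0.0187
scene (array([0.91396783, 0.56643511, 1.05018008]), array([-0.32732142, -0.44444834, -0.83401752]))
top (array([0.22431105, 0.05800681, 1.72331662]), array([ 0.18248403,  0.00539667, -0.98321659]))
{'intrinsics': array([[294.70886831,   0.        , 271.82591707],
       [  0.        , 294.70886831, 211.54953049],
       [  0.        ,   0.        ,   1.        ]]), 'mount': array([[ 2.10805820e-04, -9.55948081e-01, -2.93535726e-01,
         7.54031618e-02],
       [ 9.99999559e-01, -6.72753564e-05,  9.37253800e-04,
         1.56838656e-05],
       [-9.15713692e-04, -2.93535794e-01,  9.55947645e-01,
        -1.42285931e-01],
       [ 0.00000000e+00,  0.00000000e+00,  0.00000000e+00,
         1.00000000e+00]])}
```

View pics/s0.png

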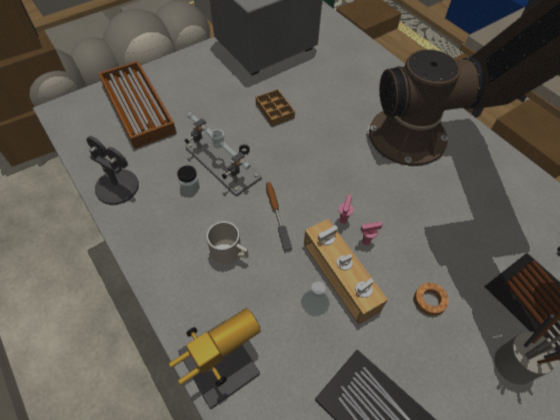

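View pics/t0.png

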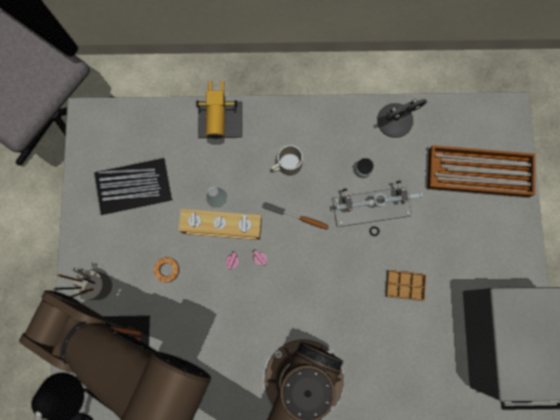

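Run:
```python
from h import *
s=cv2.imread('pics/s0.png');t=cv2.imread('pics/t0.png')
r=lambda im,x,y,w,h:cv2.resize(im[y:y+h,x:x+w],(400,300),interpolation=cv2.INTER_CUBIC)
cv2.imwrite('pics/c1.png',np.vstack([np.hstack([r(s,295,215,100,75),r(t,170,185,100,75)]),np.hstack([r(s,180,105,100,75),r(t,325,165,100,75)])]))
for uv in[(195,220),(219,223),(244,225)]:print(onz('top',uv,.1))
for uv in[(327,236),(345,262),(364,288)]:print(onz('scene',uv,.1))
print(onz('top',(375,200),.116),onz('scene',(217,136),.116))
```

```text
[0.49740768 0.33315733 0.1       ]
[0.48688542 0.25799567 0.1       ]
[0.47950232 0.17988115 0.1       ]
[0.48915798 0.18870441 0.1       ]
[0.49810785 0.26909247 0.1       ]
[0.5045314  0.34517002 0.1       ]
[ 0.55029226 -0.22963273  0.116     ] [ 0.55095824 -0.2382845   0.116     ]
```

View pics/c1.png

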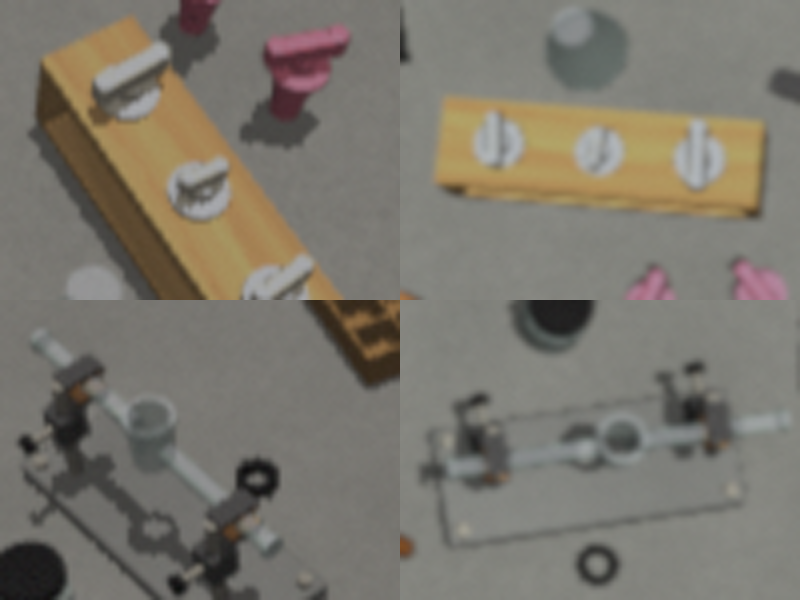

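Candidates: white plugs in the rack at scene (327,236), (345,262), (364,288); pink look-alikes at (346,208), (371,232). The largest is (327,236) in the scene view and (244,225) in the top view, with the longest bar and y≈0.18. The crop confirms it. The barrel rim is at top (380,200) and scene (218,134), with the side arms yawed about 8°.

servo_tool(
  series=[
    {"tx": -50, "ty": -37, "jaw": 45},
    {"tx": -50, "ty": -37, "jaw": 45},
    {"tx": -50, "ty": -37},
    {"tx": -50, "ty": -37},
    {"tx": -50, "ty": -37},
    {"tx": -50, "ty": -37},
    {"tx": -50, "ty": -37},
    {"tx": -50, "ty": -37},
  ],
)

```text
validation failed for argument at $.se...
```

servo_tool(
  series=[
    {"roll": -9},
    {"roll": -9},
    {},
    {},
  ],
)

```text
validation failed for argument at $.se...
```

Run:
```python
from h import *
o=manip.get_obs();im=snap('wrist','w1.png')
print(o['clock'],o['position'],o['eef_rot'],o['opening'],o['joint_pos'])
R=Ro.from_rotvec(o['eef_rot']).as_matrix();print('yhead',np.degrees(np.arctan2(R[1,1],R[0,1])))
```

```text
0.1 [0.19638036 0.59314391 0.23079472] [-5.00193800e-01 -3.10123558e+00  1.44642021e-03] 0.08530043160839652 [ 1.14539182e+00  4.91486876e-01  1.55938606e+00  2.99544225e-05
  1.09168129e+00 -1.05595531e-01]
yhead 71.67550702198321
```

View pics/w1.png

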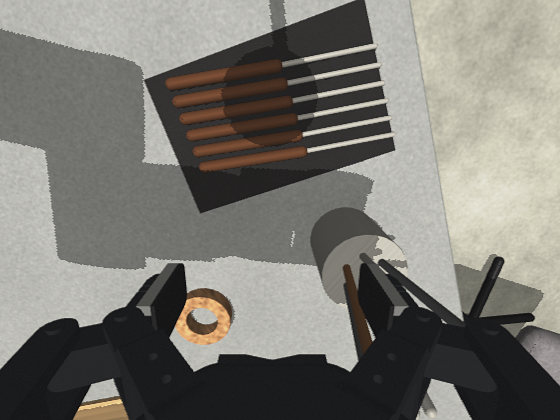

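The calls were refused at validation and the arm has not moved: the wrist view still shows the skewer tray and the cork ring. Next I'll give every key in each row.

servo_tool(
  series=[
    {"jaw": 45, "tx": -50, "ty": -37, "tz": 0, "roll": 0},
    {"jaw": 45, "tx": -50, "ty": -37, "tz": 0, "roll": 0},
    {"jaw": 45, "tx": -50, "ty": -37, "tz": 0, "roll": 0},
    {"jaw": 45, "tx": -50, "ty": -37, "tz": 0, "roll": 0},
    {"jaw": 45, "tx": -50, "ty": -37, "tz": 0, "roll": 0},
    {"jaw": 45, "tx": -50, "ty": -37, "tz": 0, "roll": 0},
    {"jaw": 45, "tx": -50, "ty": -37, "tz": 0, "roll": 0},
    {"jaw": 45, "tx": -50, "ty": -37, "tz": 0, "roll": 0},
  ],
)

```text
clock: 1.15
position: [0.484, 0.1847, 0.2313]
eef_rot: [0.5, 3.101, 0.0]
contact_force: [0.1, 1.3, -0.7]
opening: 0.0383
gripper_force: 0.0
```

servo_tool(
  series=[
    {"jaw": 45, "tx": 0, "ty": 0, "tz": 0, "roll": -9},
    {"jaw": 45, "tx": 0, "ty": 0, "tz": 0, "roll": -9},
    {"jaw": 45, "tx": 0, "ty": 0, "tz": 0, "roll": 0},
  ],
)

```text
clock: 1.52
position: [0.4831, 0.1864, 0.2311]
eef_rot: [-0.011, -3.141, -0.0]
contact_force: [-0.3, -0.6, -0.3]
opening: 0.0382
gripper_force: 0.0
```

Run:
```python
from h import *
o=manip.get_obs();im=snap('wrist','w2.png')
print(o['clock'],o['position'],o['eef_rot'],o['opening'],o['joint_pos'])
R=Ro.from_rotvec(o['eef_rot']).as_matrix();print('yhead',np.degrees(np.arctan2(R[1,1],R[0,1])))
```

```text
1.525 [0.48311239 0.18640391 0.23114547] [-1.10875330e-02 -3.14123649e+00 -3.69353387e-05] 0.03816900916004033 [ 2.40579301e-01  3.39590029e-01  1.81858032e+00  1.25118798e-04
  9.83743238e-01 -1.32322703e+00]
yhead 89.59553090275386
```

View pics/w2.png

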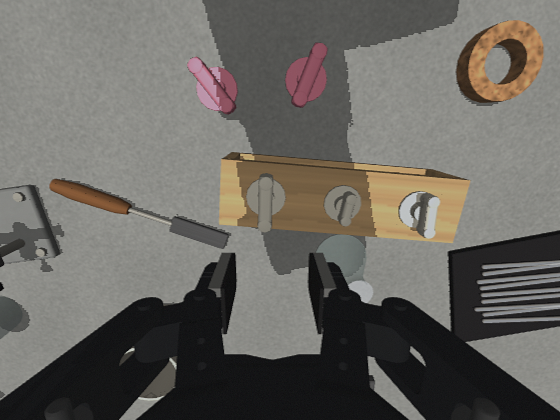

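The wrist view shows the large plug's bar at (265,203), with ends near (266,176) and (264,230). The small plug is at (345,205) and the medium one at (427,214).

Run:
```python
from h import *
im=cv2.imread('pics/w2.png')[165:240,245:290]
hsv=cv2.cvtColor(im,cv2.COLOR_BGR2HSV)
cv2.imwrite('pics/w2c.png',cv2.resize(im,None,fx=8,fy=8,interpolation=cv2.INTER_CUBIC))
for uv in[(266,176),(264,230),(265,203)]:print(onz('wrist',uv,.109))
```

```text
[0.45522024 0.18197505 0.109     ]
[0.50733916 0.1793     0.109     ]
[0.48055311 0.18067482 0.109     ]
```

View pics/w2c.png

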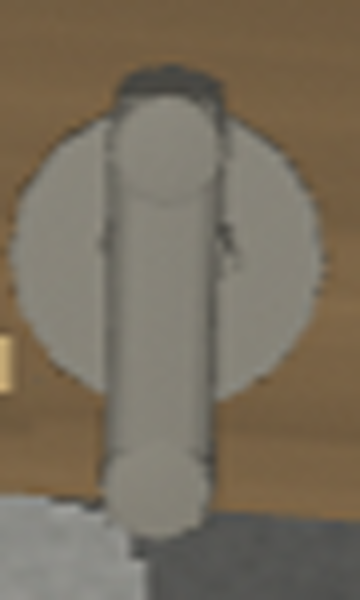

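servo_tool(
  series=[
    {"jaw": 45, "tx": 1, "ty": -6, "tz": 0, "roll": 2},
    {"jaw": 45, "tx": 0, "ty": 0, "tz": 35, "roll": 0},
    {"jaw": 45, "tx": 0, "ty": 0, "tz": 35, "roll": 0},
    {"jaw": 45, "tx": 0, "ty": 0, "tz": 35, "roll": 0},
    {"jaw": 45, "tx": 0, "ty": 0, "tz": 20, "roll": 0},
    {"jaw": 45, "tx": 0, "ty": 0, "tz": 12, "roll": 0},
    {"jaw": 45, "tx": 0, "ty": 0, "tz": 10, "roll": 0},
    {"jaw": 45, "tx": 0, "ty": 0, "tz": 0, "roll": 0},
  ],
)

```text
clock: 2.58
position: [0.4821, 0.1806, 0.0841]
eef_rot: [-0.065, -3.141, 0.0]
contact_force: [-0.1, -0.2, 0.9]
opening: 0.0384
gripper_force: 0.0
```

Run:
```python
from h import *
im=snap('wrist','w3.png')
```

```text
(no output)
```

View pics/w3.png

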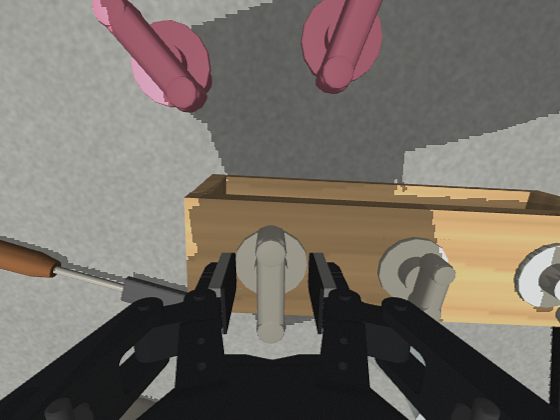

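The bar is centred between the pads (271 against pads at 227 and 316). Closing now.

servo_tool(
  force=80,
  series=[
    {"jaw": 0, "tx": 0, "ty": 0, "tz": 0, "roll": 0},
    {"jaw": 0, "tx": 0, "ty": 0, "tz": 0, "roll": 0},
    {"jaw": 0, "tx": 0, "ty": 0, "tz": 0, "roll": 0},
    {"jaw": 0, "tx": 0, "ty": 0, "tz": 0, "roll": 0},
    {"jaw": 0, "tx": 0, "ty": 0, "tz": 0, "roll": 0},
  ],
)

```text
clock: 3.25
position: [0.4824, 0.1807, 0.0852]
eef_rot: [0.064, 3.14, 0.001]
contact_force: [-0.2, 0.0, 6.6]
opening: 0.0118
gripper_force: 78.3
```

Run:
```python
from h import *
print(optics.calibration('top')['R'])
# rough barrel triangulation from rim centres
(o1,d1),(o2,d2)=ray('top',(380.5,200)),ray('scene',(218,133.7))
s=np.linalg.lstsq(np.c_[d1,-d2],o2-o1,rcond=None)[0];print(o1+d1*s[0],o2+d2*s[1])
for uv in((325+55/4,165+170/4),(325+385/4,165+122/4)):print(onz('top',uv,.09))
```

```text
[[-1.32995254e-02 -9.99910069e-01 -1.72553164e-03]
 [-9.83608990e-01  1.33930163e-02 -1.79816523e-01]
 [ 1.79823462e-01 -6.94225982e-04 -9.83698653e-01]]
[ 0.54926743 -0.24602821  0.11990223] [ 0.54505421 -0.24231019  0.11834336]
[ 0.53295756 -0.11872427  0.09      ]
[ 0.56812243 -0.38157027  0.09      ]
```

servo_tool(
  series=[
    {"jaw": 0, "tx": 0, "ty": 0, "tz": -20, "roll": 0},
    {"jaw": 0, "tx": 0, "ty": 0, "tz": -40, "roll": 0},
    {"jaw": 0, "tx": 0, "ty": 0, "tz": -40, "roll": 0},
    {"jaw": 0, "tx": 0, "ty": 0, "tz": -40, "roll": 0},
    {"jaw": 0, "tx": -5, "ty": -25, "tz": 0, "roll": 0},
    {"jaw": 0, "tx": -10, "ty": -50, "tz": 0, "roll": 0},
    {"jaw": 0, "tx": -10, "ty": -50, "tz": 0, "roll": 0},
    {"jaw": 0, "tx": -10, "ty": -50, "tz": 0, "roll": 0},
  ],
)

```text
clock: 4.25
position: [0.5099, 0.0028, 0.2247]
eef_rot: [0.063, 3.14, 0.0]
contact_force: [1.1, -0.1, -1.0]
opening: 0.0118
gripper_force: 78.4
```

servo_tool(
  series=[
    {"jaw": 0, "tx": -10, "ty": -50, "tz": 0, "roll": 0},
    {"jaw": 0, "tx": -10, "ty": -50, "tz": 0, "roll": 0},
    {"jaw": 0, "tx": -10, "ty": -50, "tz": 0, "roll": 0},
    {"jaw": 0, "tx": -10, "ty": -50, "tz": 0, "roll": 0},
    {"jaw": 0, "tx": -10, "ty": -50, "tz": 0, "roll": 0},
    {"jaw": 0, "tx": -10, "ty": -50, "tz": 0, "roll": 0},
    {"jaw": 0, "tx": -5, "ty": -25, "tz": 0, "roll": 0},
    {"jaw": 0, "tx": 0, "ty": 0, "tz": 0, "roll": 10},
  ],
)

```text
clock: 5.25
position: [0.5614, -0.325, 0.2239]
eef_rot: [-0.346, -3.122, -0.0]
contact_force: [-0.3, -0.2, -1.6]
opening: 0.0118
gripper_force: 78.5
```

servo_tool(
  series=[
    {"jaw": 0, "tx": 0, "ty": 0, "tz": 0, "roll": 10},
    {"jaw": 0, "tx": 0, "ty": 0, "tz": 0, "roll": 10},
    {"jaw": 0, "tx": 0, "ty": 0, "tz": 0, "roll": 10},
    {"jaw": 0, "tx": 0, "ty": 0, "tz": 0, "roll": 10},
    {"jaw": 0, "tx": 0, "ty": 0, "tz": 0, "roll": 10},
    {"jaw": 0, "tx": 0, "ty": 0, "tz": 0, "roll": 10},
    {"jaw": 0, "tx": 0, "ty": 0, "tz": 0, "roll": 10},
    {"jaw": 0, "tx": 0, "ty": 0, "tz": 0, "roll": 0},
  ],
)

```text
clock: 6.25
position: [0.5616, -0.3229, 0.2244]
eef_rot: [-2.066, -2.366, -0.0]
contact_force: [0.2, -0.0, -1.0]
opening: 0.0118
gripper_force: 78.9
```

Run:
```python
from h import *
import pickle
o=manip.get_obs();im=snap('wrist','w4.png');pickle.dump({k:o[k] for k in('position','eef_rot')},open('w4.pkl','wb'))
R=Ro.from_rotvec(o['eef_rot']).as_matrix();print('yhead',np.degrees(np.arctan2(R[1,1],R[0,1])),o['position'],o['opening'],o['contact_force'],o['joint_pos'])
```

```text
yhead 7.73832856368677 [ 0.56164453 -0.32294565  0.2244226 ] 0.011769336613517225 [ 0.15470455 -0.00952156 -0.99808324] [-6.23774733e-01  5.30259899e-01  1.50688743e+00  1.31713172e-04
  1.10445295e+00 -7.58893270e-01]
```

View pics/w4.png

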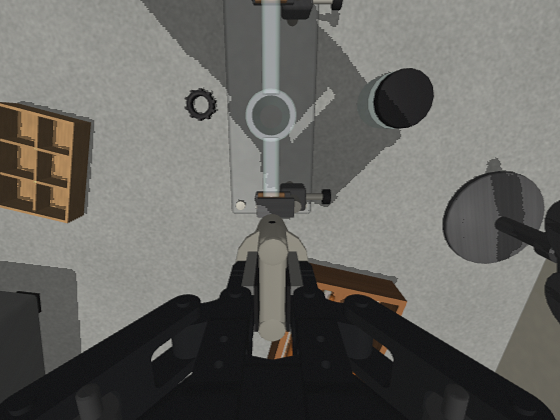

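The rim is at about (271,115), roughly 50 px across, and the side arm runs along column 270. The plug is held upright below.

Run:
```python
from h import *
import pickle
o=pickle.load(open('w4.pkl','rb'))
g=cv2.cvtColor(cv2.imread('pics/w4.png'),cv2.COLOR_BGR2GRAY);x0,y0=225,70
c=cv2.resize(g[y0:160,x0:315],None,fx=4,fy=4,interpolation=cv2.INTER_CUBIC)
for p2 in(50,35):
  h=cv2.HoughCircles(c,cv2.HOUGH_GRADIENT_ALT if 0 else cv2.HOUGH_GRADIENT,1,5,param1=120,param2=p2,minRadius=60,maxRadius=120)
  if h is not None:print([(round(x/4+x0,1),round(y/4+y0,1),round(r/4,1)) for x,y,r in h[0][:6]])
for z in(.106,.116,.126):print(z,onz('wrist',(271,115),z,o))
for r in(30,60,80,150,170,180):print(r,[int(v) for v in g[r,255:288]])
M=optics.calibration('wrist')['mount'];R=Ro.from_rotvec(o['eef_rot']).as_matrix()
print('cam',R@M[:3,3]+o['position'], 'tool axes',R[:,0],R[:,1],R[:,2])
```

```text
[(np.float32(271.4), np.float32(115.6), np.float32(19.6))]
[(np.float32(270.9), np.float32(116.1), np.float32(18.8)), (np.float32(270.9), np.float32(113.9), np.float32(18.5)), (np.float32(273.6), np.float32(114.9), np.float32(28.0)), (np.float32(272.4), np.float32(114.6), np.float32(27.0)), (np.float32(269.9), np.float32(114.9), np.float32(19.8)), (np.float32(270.6), np.float32(112.6), np.float32(24.2))]
0.106 [ 0.54981837 -0.24359184  0.106     ]
0.116 [ 0.5498649  -0.24378417  0.116     ]
0.126 [ 0.54991144 -0.2439765   0.126     ]
30 [89, 91, 89, 90, 90, 89, 91, 121, 142, 150, 157, 158, 157, 158, 158, 158, 158, 158, 157, 158, 156, 151, 143, 130, 113, 93, 88, 90, 89, 89, 88, 89, 89]
60 [91, 91, 92, 92, 90, 90, 88, 116, 138, 150, 157, 158, 157, 158, 158, 158, 158, 158, 158, 157, 154, 149, 141, 128, 104, 90, 89, 90, 90, 90, 90, 89, 89]
80 [90, 90, 90, 89, 91, 90, 78, 110, 135, 149, 157, 158, 158, 157, 158, 158, 159, 158, 158, 158, 156, 152, 141, 127, 102, 89, 88, 88, 88, 88, 88, 88, 87]
150 [145, 144, 145, 147, 107, 83, 84, 86, 119, 143, 151, 155, 157, 157, 157, 157, 157, 157, 157, 157, 155, 147, 136, 117, 89, 83, 88, 88, 87, 87, 87, 87, 87]
170 [146, 147, 146, 147, 149, 109, 82, 82, 115, 138, 150, 155, 158, 157, 157, 156, 157, 158, 157, 157, 154, 146, 135, 115, 92, 87, 88, 89, 87, 87, 88, 87, 88]
180 [145, 144, 145, 146, 145, 145, 146, 130, 138, 161, 156, 154, 157, 157, 157, 158, 158, 158, 158, 157, 154, 146, 134, 113, 92, 86, 88, 87, 88, 87, 86, 86, 88]
cam [ 0.55103169 -0.24860628  0.36671536] tool axes [-1.34649089e-01  9.90893342e-01  9.06140369e-05] [9.90893344e-01 1.34649083e-01 7.54212845e-05] [ 6.25333516e-05  9.99442533e-05 -9.99999993e-01]
```

servo_tool(
  series=[
    {"jaw": 0, "tx": 30, "ty": -1, "tz": 0, "roll": 0},
    {"jaw": 0, "tx": 30, "ty": 0, "tz": 0, "roll": 0},
    {"jaw": 0, "tx": 20, "ty": 0, "tz": 0, "roll": 0},
    {"jaw": 0, "tx": 0, "ty": 0, "tz": 0, "roll": 0},
    {"jaw": 0, "tx": 0, "ty": 0, "tz": 20, "roll": 0},
    {"jaw": 0, "tx": 0, "ty": 0, "tz": 20, "roll": 0},
    {"jaw": 0, "tx": 0, "ty": 0, "tz": 10, "roll": 0},
    {"jaw": 0, "tx": 0, "ty": 0, "tz": 0, "roll": 0},
  ],
)

```text
clock: 7.3
position: [0.5501, -0.2443, 0.1738]
eef_rot: [-2.067, -2.365, 0.0]
contact_force: [0.6, -0.6, -1.5]
opening: 0.0114
gripper_force: 78.8
```

Run:
```python
from h import *
s=snap('scene','s1.png');t=snap('top','t1.png');w=snap('wrist','w5.png')
f=lambda im,x,y,w,h:cv2.resize(im[y:y+h,x:x+w],(400,400),interpolation=cv2.INTER_CUBIC)
cv2.imwrite('pics/c2.png',np.hstack([f(s,190,90,60,60),f(w,210,180,120,120)])[:,:,::-1])
o=manip.get_obs();print(o['contact_force'],o['moment'])
```

```text
[ 0.1310141   0.33798659 -0.91737527] [0.02467235 0.0728321  0.03625291]
```

View pics/c2.png

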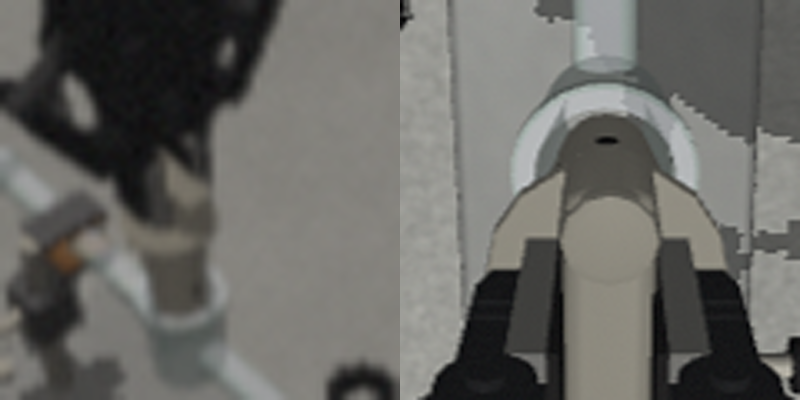

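The plug foot is over or entering the bore, and it is centred across the arms. Letting it down in small steps.

servo_tool(
  series=[
    {"jaw": 0, "tx": 0, "ty": 0, "tz": 4, "roll": 0},
    {"jaw": 0, "tx": 0, "ty": 0, "tz": 4, "roll": 0},
    {"jaw": 0, "tx": 0, "ty": 0, "tz": 3, "roll": 0},
    {"jaw": 0, "tx": 0, "ty": 0, "tz": 0, "roll": 0},
  ],
)

```text
clock: 7.95
position: [0.55, -0.2438, 0.163]
eef_rot: [-2.067, -2.365, 0.0]
contact_force: [0.1, -0.3, -0.9]
opening: 0.0118
gripper_force: 78.8
```

servo_tool(
  series=[
    {"jaw": 0, "tx": 0, "ty": 0, "tz": 3, "roll": 0},
    {"jaw": 0, "tx": 0, "ty": 0, "tz": 2, "roll": 0},
    {"jaw": 0, "tx": 0, "ty": 0, "tz": 0, "roll": 0},
  ],
)

```text
clock: 8.32
position: [0.55, -0.2439, 0.1581]
eef_rot: [-2.068, -2.365, 0.0]
contact_force: [-0.3, 0.2, -2.1]
opening: 0.012
gripper_force: 78.8
```

servo_tool(
  series=[
    {"jaw": 0, "tx": 0, "ty": 0, "tz": 2, "roll": 0},
    {"jaw": 0, "tx": 0, "ty": 0, "tz": 2, "roll": 0},
    {"jaw": 0, "tx": 0, "ty": 0, "tz": 0, "roll": 0},
  ],
)

```text
clock: 8.7
position: [0.55, -0.2439, 0.1541]
eef_rot: [-2.067, -2.365, -0.0]
contact_force: [-0.2, 0.2, -0.7]
opening: 0.012
gripper_force: 78.8
```

servo_tool(
  series=[
    {"jaw": 0, "tx": 0, "ty": 0, "tz": 2, "roll": 0},
    {"jaw": 0, "tx": 0, "ty": 0, "tz": 2, "roll": 0},
    {"jaw": 0, "tx": 0, "ty": 0, "tz": 0, "roll": 0},
  ],
)

```text
clock: 9.07
position: [0.55, -0.2439, 0.1501]
eef_rot: [-2.068, -2.365, -0.0]
contact_force: [-0.5, -0.3, -1.8]
opening: 0.0118
gripper_force: 78.8
```

servo_tool(
  series=[
    {"jaw": 0, "tx": 0, "ty": 0, "tz": 1.5, "roll": 0},
    {"jaw": 0, "tx": 0, "ty": 0, "tz": 1.5, "roll": 0},
    {"jaw": 0, "tx": 0, "ty": 0, "tz": 0, "roll": 0},
  ],
)

```text
clock: 9.45
position: [0.55, -0.2439, 0.1471]
eef_rot: [-2.068, -2.365, -0.0]
contact_force: [-1.1, 0.6, -1.2]
opening: 0.012
gripper_force: 78.8
```

servo_tool(
  series=[
    {"jaw": 0, "tx": 0, "ty": 0, "tz": 1.5, "roll": 0},
    {"jaw": 0, "tx": 0, "ty": 0, "tz": 1.5, "roll": 0},
    {"jaw": 0, "tx": 0, "ty": 0, "tz": 0, "roll": 0},
  ],
)

```text
clock: 9.82
position: [0.55, -0.2439, 0.1441]
eef_rot: [-2.068, -2.365, -0.0]
contact_force: [1.1, 0.5, -1.3]
opening: 0.0119
gripper_force: 78.8
```

servo_tool(
  series=[
    {"jaw": 0, "tx": 0, "ty": 0, "tz": 1, "roll": 0},
    {"jaw": 0, "tx": 0, "ty": 0, "tz": 1, "roll": 0},
    {"jaw": 0, "tx": 0, "ty": 0, "tz": 0, "roll": 0},
  ],
)

```text
clock: 10.2
position: [0.55, -0.2439, 0.1422]
eef_rot: [-2.068, -2.365, -0.0]
contact_force: [-0.9, -0.2, -1.6]
opening: 0.0117
gripper_force: 78.8
```

servo_tool(
  series=[
    {"jaw": 0, "tx": 0, "ty": 0, "tz": 1, "roll": 0},
    {"jaw": 0, "tx": 0, "ty": 0, "tz": 1, "roll": 0},
    {"jaw": 0, "tx": 0, "ty": 0, "tz": 0, "roll": 0},
  ],
)

```text
clock: 10.58
position: [0.5501, -0.2439, 0.1402]
eef_rot: [-2.068, -2.365, -0.0]
contact_force: [1.0, 0.9, -1.7]
opening: 0.012
gripper_force: 78.7
```

servo_tool(
  series=[
    {"jaw": 0, "tx": 0, "ty": 0, "tz": 1, "roll": 0},
    {"jaw": 0, "tx": 0, "ty": 0, "tz": 1, "roll": 0},
    {"jaw": 0, "tx": 0, "ty": 0, "tz": 0, "roll": 0},
  ],
)

```text
clock: 10.95
position: [0.55, -0.2439, 0.1384]
eef_rot: [-2.068, -2.365, -0.0]
contact_force: [-1.7, 0.9, 0.9]
opening: 0.0121
gripper_force: 78.4
```

servo_tool(
  series=[
    {"jaw": 0, "tx": 0, "ty": 0, "tz": 1, "roll": 0},
    {"jaw": 0, "tx": 0, "ty": 0, "tz": 1, "roll": 0},
    {"jaw": 0, "tx": 0, "ty": 0, "tz": 0, "roll": 0},
  ],
)

```text
clock: 11.32
position: [0.5501, -0.2439, 0.1373]
eef_rot: [2.067, 2.365, 0.0]
contact_force: [-3.5, 2.4, 11.1]
opening: 0.0119
gripper_force: 80.1
```

Touch at z≈0.1385, with a small side load toward (−x, +y). Easing up slightly and shifting with the side load to centre it.

servo_tool(
  series=[
    {"jaw": 0, "tx": 0, "ty": 0, "tz": -1, "roll": 0},
    {"jaw": 0, "tx": 0.3, "ty": -0.3, "tz": 0, "roll": 0},
    {"jaw": 0, "tx": 0, "ty": 0, "tz": 0, "roll": 0},
    {"jaw": 0, "tx": 0, "ty": 0, "tz": 0, "roll": 0},
  ],
)

```text
clock: 11.82
position: [0.5499, -0.2438, 0.1374]
eef_rot: [2.067, 2.365, 0.0]
contact_force: [0.4, -0.1, 3.8]
opening: 0.0118
gripper_force: 78.9
```

Run:
```python
from h import *
o=manip.get_obs();R=Ro.from_rotvec(o['eef_rot']).as_matrix();print(o['contact_force'],R.T@o['contact_force'],R.T@o['moment'],o['position'])
```

```text
[ 0.40012414 -0.14536258  3.76981366] [-0.19896372  0.37919698 -3.76952885] [-0.02624647 -0.04109018 -0.04258339] [ 0.54994962 -0.24380874  0.13742713]
```

servo_tool(
  series=[
    {"jaw": 0, "tx": 0, "ty": 0, "tz": 0.5, "roll": 0},
    {"jaw": 0, "tx": 0, "ty": 0, "tz": 0, "roll": 0},
    {"jaw": 0, "tx": 0, "ty": 0, "tz": 0, "roll": 0},
  ],
)

```text
clock: 12.2
position: [0.55, -0.2438, 0.1373]
eef_rot: [2.067, 2.364, 0.0]
contact_force: [-1.6, 0.6, 8.7]
opening: 0.0119
gripper_force: 79.7
```

servo_tool(
  series=[
    {"jaw": 0, "tx": 0, "ty": -0.1, "tz": 0.15, "roll": 0},
    {"jaw": 0, "tx": 0, "ty": 0, "tz": 0, "roll": 0},
    {"jaw": 0, "tx": 0, "ty": 0, "tz": 0, "roll": 0},
    {"jaw": 0, "tx": 0, "ty": 0, "tz": 0, "roll": 0},
  ],
)

```text
clock: 12.7
position: [0.55, -0.2438, 0.1373]
eef_rot: [2.067, 2.364, 0.001]
contact_force: [-0.5, 0.0, 10.0]
opening: 0.0119
gripper_force: 79.8
```

Run:
```python
from h import *
o=manip.get_obs();print(o['contact_force'],o['position'])
s=snap('scene','s2.png');w=snap('wrist','w6.png')
f=lambda im,x,y,w,h:cv2.resize(im[y:y+h,x:x+w],(400,400),interpolation=cv2.INTER_CUBIC)
cv2.imwrite('pics/c3.png',np.hstack([f(s,190,100,60,60),f(w,210,180,120,120)])[:,:,::-1])
```

```text
[-0.53208544  0.03547558  9.97261282] [ 0.5499708  -0.24381727  0.13733961]
```

View pics/c3.png

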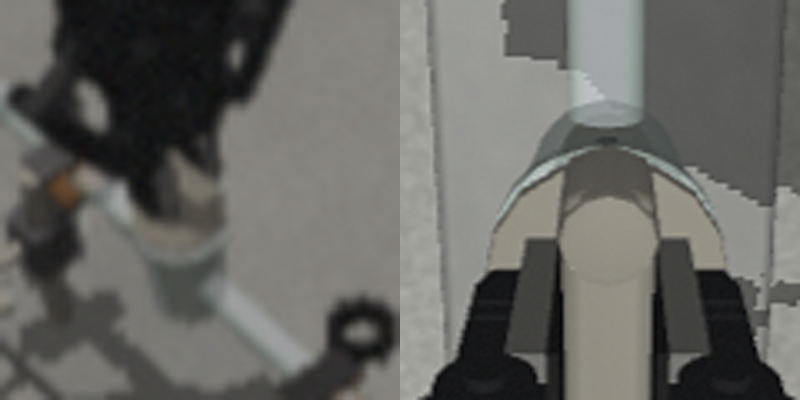

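Seated, with the collar just above the rim. Easing to about 5 N and starting the turn.

servo_tool(
  series=[
    {"jaw": 0, "tx": 0, "ty": 0, "tz": -0.5, "roll": 0},
    {"jaw": 0, "tx": 0, "ty": 0, "tz": 0, "roll": 0},
    {"jaw": 0, "tx": 0, "ty": 0, "tz": 0, "roll": 0},
  ],
)

```text
clock: 13.18
position: [0.55, -0.2438, 0.1374]
eef_rot: [2.067, 2.364, 0.0]
contact_force: [0.7, -0.3, 5.3]
opening: 0.012
gripper_force: 79.2
```

servo_tool(
  series=[
    {"jaw": 0, "tx": 0, "ty": 0, "tz": 0, "roll": 3},
    {"jaw": 0, "tx": 0, "ty": 0, "tz": 0, "roll": 3},
    {"jaw": 0, "tx": 0, "ty": 0, "tz": 0, "roll": 4},
  ],
)

```text
clock: 13.55
position: [0.55, -0.2438, 0.1373]
eef_rot: [2.267, 2.173, 0.001]
contact_force: [2.0, -0.7, 5.2]
opening: 0.012
gripper_force: 79.7
```

servo_tool(
  series=[
    {"jaw": 0, "tx": 0, "ty": 0, "tz": 0, "roll": 5},
    {"jaw": 0, "tx": 0, "ty": 0, "tz": 0, "roll": 5},
    {"jaw": 0, "tx": 0, "ty": 0, "tz": 0, "roll": 5},
    {"jaw": 0, "tx": 0, "ty": 0, "tz": 0, "roll": 5},
  ],
)

```text
clock: 14.05
position: [0.5502, -0.2439, 0.1373]
eef_rot: [2.611, 1.745, 0.001]
contact_force: [2.3, -0.0, 4.3]
opening: 0.0121
gripper_force: 79.5
```

```bash
cat > st.py <<'E'
from h import *
o=manip.get_obs();R=Ro.from_rotvec(o['eef_rot']).as_matrix();print('toolF',R.T@o['contact_force'],o['moment'],'head',np.degrees(np.arctan2(R[1,1],R[0,1])))
E
python3 st.py
```

```text
toolF [ 0.87847452  2.17529608 -4.31151235] [-0.02365397 -0.43282816  0.21722338] head -22.467427796432762
```

servo_tool(
  series=[
    {"jaw": 0, "tx": 0, "ty": 0.2, "tz": 0.05, "roll": 5},
    {"jaw": 0, "tx": 0, "ty": 0, "tz": 0, "roll": 5},
    {"jaw": 0, "tx": 0, "ty": 0, "tz": 0, "roll": 5},
    {"jaw": 0, "tx": 0, "ty": 0, "tz": 0, "roll": 5},
    {"jaw": 0, "tx": 0, "ty": 0, "tz": 0, "roll": 5},
    {"jaw": 0, "tx": 0, "ty": 0, "tz": 0, "roll": 0},
  ],
)

```text
clock: 14.8
position: [0.5505, -0.244, 0.1373]
eef_rot: [2.925, 1.143, 0.002]
contact_force: [3.5, -0.3, 4.8]
opening: 0.012
gripper_force: 79.0
```

```bash
python3 st.py
```

```text
toolF [ 2.38816748  2.57702057 -4.75829088] [-0.17564158 -0.63886024 -0.04704644] head -47.295954670887795
```

servo_tool(
  series=[
    {"jaw": 0, "tx": 0.3, "ty": 0.3, "tz": 0, "roll": 5},
    {"jaw": 0, "tx": 0, "ty": 0, "tz": 0, "roll": 5},
    {"jaw": 0, "tx": 0, "ty": 0, "tz": 0, "roll": 5},
    {"jaw": 0, "tx": 0, "ty": 0, "tz": 0, "roll": 5},
    {"jaw": 0, "tx": 0, "ty": 0, "tz": 0, "roll": 0},
  ],
)

```text
clock: 15.42
position: [0.5507, -0.2441, 0.1373]
eef_rot: [3.079, 0.621, 0.002]
contact_force: [2.1, -3.4, 4.7]
opening: 0.0118
gripper_force: 79.0
```

```bash
python3 st.py
```

```text
toolF [ 0.57653699  3.9718546  -4.66137928] [-0.61256007 -0.50998605 -0.05468191] head -67.19554200809404
```

servo_tool(
  series=[
    {"jaw": 0, "tx": 0, "ty": 0.4, "tz": 0, "roll": 5},
    {"jaw": 0, "tx": 0, "ty": 0, "tz": 0, "roll": 5},
    {"jaw": 0, "tx": 0, "ty": 0, "tz": 0, "roll": 5},
    {"jaw": 0, "tx": 0, "ty": 0, "tz": 0, "roll": 0},
    {"jaw": 0, "tx": 0, "ty": 0, "tz": 0, "roll": 0},
  ],
)

```text
clock: 16.05
position: [0.5507, -0.2444, 0.1373]
eef_rot: [3.134, 0.217, 0.001]
contact_force: [2.8, -3.4, 4.7]
opening: 0.0118
gripper_force: 79.1
```

```bash
python3 st.py
python3 - <<'E'
from h import *
im=snap('wrist','w7.png');g=cv2.cvtColor(im,cv2.COLOR_RGB2GRAY)
# side-arm edges and the handle bar edges in the wrist view
for c in list(range(20,200,60))+list(range(380,540,60)):
    d=np.diff(g[:,c].astype(int));k=np.argsort(-abs(d))[:6];print(c,sorted((int(i),int(d[i])) for i in k))
E
```

```text
toolF [ 2.28452911  3.76188274 -4.66294097] [-0.56808962 -0.51033733 -0.07061172] head -82.07157105588605
20 [(195, -72), (200, -50), (222, 48), (223, -40), (329, 75), (389, -95)]
80 [(180, -40), (182, -29), (225, -40), (228, 29), (250, -45), (353, -56)]
140 [(108, -72), (141, -41), (142, -44), (250, -46), (309, 79), (317, -86)]
380 [(142, -105), (180, -100), (303, -89), (342, 68), (343, 71), (351, -72)]
440 [(229, -36), (231, 16), (232, 12), (251, -28), (338, -47), (339, -89)]
500 [(71, -42), (74, -29), (92, -20), (177, 122), (374, -47), (375, -90)]
```

servo_tool(
  force=20,
  series=[
    {"jaw": 0, "tx": 0.25, "ty": 0.4, "tz": 0, "roll": 0.2},
    {"jaw": 0, "tx": 0, "ty": 0, "tz": 0, "roll": 0},
    {"jaw": 0, "tx": 0, "ty": 0, "tz": 0, "roll": 0},
  ],
)

```text
clock: 16.48
position: [0.5507, -0.2445, 0.1372]
eef_rot: [-3.134, -0.212, -0.0]
contact_force: [1.2, -2.3, 6.8]
opening: 0.0121
gripper_force: 79.3
```

```bash
python3 st.py
```

```text
toolF [ 0.91132898  2.42186622 -6.81139531] [-0.26990693 -0.26699478  0.03594502] head -82.26065289750684
```

servo_tool(
  series=[
    {"jaw": 0, "tx": 0.1, "ty": 0.25, "tz": -0.1, "roll": 0},
    {"jaw": 0, "tx": 0, "ty": 0, "tz": 0, "roll": 0},
    {"jaw": 18, "tx": 0, "ty": 0, "tz": 0, "roll": 0},
    {"jaw": 25, "tx": 0, "ty": 0, "tz": 0, "roll": 0},
    {"jaw": 40, "tx": 0, "ty": 0, "tz": 0, "roll": 0},
    {"jaw": 45, "tx": 0, "ty": 0, "tz": 0, "roll": 0},
    {"jaw": 45, "tx": 0, "ty": 0, "tz": 0, "roll": 0},
  ],
)

```text
clock: 17.35
position: [0.5507, -0.2446, 0.137]
eef_rot: [-3.135, -0.205, 0.0]
contact_force: [0.2, 0.9, 0.5]
opening: 0.0384
gripper_force: 0.0
```

servo_tool(
  series=[
    {"jaw": 45, "tx": 0, "ty": 0, "tz": -10, "roll": 0},
    {"jaw": 45, "tx": 0, "ty": 0, "tz": -20, "roll": 0},
    {"jaw": 45, "tx": 0, "ty": 0, "tz": -30, "roll": 0},
    {"jaw": 45, "tx": 0, "ty": 0, "tz": -30, "roll": 0},
    {"jaw": 45, "tx": -40, "ty": 0, "tz": 0, "roll": 0},
    {"jaw": 45, "tx": -40, "ty": 0, "tz": 0, "roll": 0},
    {"jaw": 45, "tx": 0, "ty": 0, "tz": 0, "roll": 0},
    {"jaw": 45, "tx": 0, "ty": 0, "tz": 0, "roll": 0},
  ],
)

```text
clock: 18.35
position: [0.4721, -0.2554, 0.2279]
eef_rot: [3.134, 0.204, 0.002]
contact_force: [0.0, 0.4, -0.5]
opening: 0.0386
gripper_force: 0.0
```

Run:
```python
from h import *
o=manip.get_obs();im=snap('wrist','w8.png');s=snap('scene','s3.png')
f=lambda im,x,y,w,h:cv2.resize(im[y:y+h,x:x+w],(400,400),interpolation=cv2.INTER_CUBIC)
cv2.imwrite('pics/c4.png',np.hstack([f(s,190,100,60,60),f(im,170,10,200,200)])[:,:,::-1]);print(o['position'],o['clock'])
```

```text
[ 0.47213144 -0.25538144  0.2278868 ] 18.35
```

Run:
```python
from h import *
# unviewed numeric check: bright PTFE blob in wrist view, and arm edges
im=cv2.imread('pics/w8.png');g=cv2.cvtColor(im,cv2.COLOR_BGR2GRAY)
h=cv2.cvtColor(im,cv2.COLOR_BGR2HSV)
m=((h[...,0]>12)&(h[...,0]<32)&(h[...,1]>15)&(h[...,1]<70)&(h[...,2]>110)).astype(np.uint8);m[240:]=0
n,l,st,c=cv2.connectedComponentsWithStats(m)
for i in np.argsort(-st[1:,4])[:4]+1:
    pts=cv2.findNonZero((l==i).astype(np.uint8));print(st[i],c[i],cv2.minAreaRect(pts))
```

```text
[ 245   87   49   69 1631] [266.56468424 123.78724709] ((268.47515869140625, 122.19081115722656), (65.28467559814453, 43.24412155151367), 72.4075698852539)
[479  37  81  33 488] [516.2602459   52.76639344] ((520.0435791015625, 53.048072814941406), (83.8116455078125, 9.861502647399902), 16.8214111328125)
[478  54  82  28 482] [519.1846473   67.08506224] ((519.1300048828125, 66.90998840332031), (84.14116668701172, 9.480323791503906), 13.671306610107422)
[506  10  54  21 321] [529.40498442  19.97507788] ((532.4056396484375, 21.330196380615234), (55.90574264526367, 10.302042007446289), 15.945395469665527)
```

My ten views are used up, so I'll check the handle angle and the side arms numerically.

Run:
```python
from h import *
g=cv2.GaussianBlur(cv2.cvtColor(cv2.imread('pics/w8.png'),cv2.COLOR_BGR2GRAY),(3,3),0).astype(int)
print('bar rows')
for r in range(84,166,8):
    print(r,[int(v) for v in g[r,240:302:2]])
print('arm cols')
for c in(150,180,210,330,360,390):print(c,[int(v) for v in g[90:160:2,c]])
```

```text
bar rows
84 [88, 87, 87, 87, 87, 90, 100, 89, 88, 88, 100, 193, 205, 205, 205, 205, 205, 205, 205, 206, 168, 141, 143, 143, 144, 144, 143, 143, 144, 145, 144]
92 [88, 88, 89, 89, 90, 90, 90, 89, 89, 111, 133, 153, 196, 205, 205, 205, 205, 205, 205, 198, 169, 195, 164, 144, 144, 144, 144, 144, 144, 145, 144]
100 [89, 89, 90, 90, 89, 115, 143, 143, 143, 144, 137, 107, 155, 204, 205, 205, 205, 205, 205, 198, 168, 202, 205, 205, 205, 205, 143, 86, 87, 88, 87]
108 [97, 97, 97, 116, 142, 143, 142, 143, 143, 143, 138, 110, 125, 138, 139, 139, 181, 206, 205, 200, 159, 201, 205, 205, 205, 205, 205, 206, 148, 106, 110]
116 [159, 159, 149, 138, 142, 142, 142, 142, 142, 143, 138, 108, 124, 138, 140, 140, 141, 142, 141, 128, 130, 185, 204, 205, 205, 205, 205, 205, 198, 174, 181]
124 [136, 136, 136, 130, 140, 142, 142, 142, 141, 142, 140, 111, 122, 137, 139, 140, 140, 141, 141, 126, 116, 141, 143, 143, 150, 192, 205, 202, 153, 146, 154]
132 [90, 90, 89, 89, 89, 100, 137, 141, 141, 141, 142, 114, 120, 136, 139, 139, 140, 141, 140, 127, 116, 141, 142, 142, 142, 137, 100, 87, 87, 87, 89]
140 [88, 89,
[... 830 characters left out ...]
88, 88, 88, 88, 88, 87]
210 [88, 88, 88, 88, 89, 89, 89, 89, 89, 93, 138, 156, 159, 159, 160, 159, 155, 138, 96, 88, 89, 89, 89, 89, 88, 88, 88, 89, 89, 89, 89, 90, 89, 89, 88]
330 [88, 88, 87, 88, 88, 88, 88, 89, 88, 112, 147, 157, 159, 158, 158, 157, 166, 150, 143, 147, 146, 146, 146, 145, 146, 146, 147, 146, 146, 147, 147, 148, 148, 148, 145]
360 [90, 99, 100, 99, 100, 99, 100, 99, 100, 100, 100, 100, 100, 100, 100, 100, 100, 100, 100, 100, 99, 75, 134, 153, 153, 152, 152, 154, 140, 183, 183, 187, 189, 164, 144]
390 [147, 147, 154, 156, 153, 152, 152, 150, 150, 149, 175, 184, 185, 182, 182, 183, 174, 146, 144, 146, 147, 155, 155, 153, 152, 153, 148, 148, 156, 155, 152, 154, 153, 153, 152]
```

The bar edges hold at columns 262 and 279 over its length, and the side arm keeps to rows 109–125. So the handle is square, and the collar is centred and upright.

```bash
python3 -c "
from cell import finish_job
print(finish_job())"
```

```text
the job is handed in; nothing more can be done
None
```

The largest plug is in the barrel, pressed home at about 10 N, eased to about 5 N (no reading above 7 N) for the quarter turn, and released upright with its handle square across the side arms; I handed the job in after about 18 s.

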